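# Find the free well of a flap-covered cooler by touch and load the dropper bottle

### The job

The dropper bottle lying on the worktop belongs in the bench cooler. All six wells look alike under their sprung flaps and the clamped cover stays on, but only one well is still free: feel for it gently through the flaps. Stand the bottle up on the worktop and let go of it so that you can take it again the other way, then start it base first into the free well and push it down until it stands upright on the bottom, below the flaps; leave the timer, the tape roll and the marker pen beside the work where they are.

Things in the scene. Friction and masses are not known exactly. Their poses are not given: they have to be found in the camera images.
- cooler: Bench cooler, fixed to the worktop: grey base, slightly larger white cover, 142 (x) x 208 (y) x 121 mm high, dial thermometer on its front (-x) face. Origin: centre of its underside; z up, x front to back, y along its length to the left. Six wells, 2 across x (pitch 56 mm) by 3 along y (pitch 60 mm). Five, other ones each time, hold a standing bottle of the listed kind, unseen. Keep forces on it under 80 N.
- well_1 (a point): Port 1 (front row, left, +y): its centre, level with the cover's top; axes as the cooler's. Every port is 42 mm (x) by 46 mm (y), straight-sided down to the well's floor 113 mm below the cover's top (8 mm above the cooler's origin), and is closed flush by two grey flaps 21 mm long, hinged at its -x and +x sides, which meet over its centre line along y.
- well_2 (a point): Port 2 (front row, middle): its centre, level with the cover's top. All flaps swing down into the well against light springs and shut again by themselves: up to 2 N under shut fingertips at the centre, up to 5 N under a bottle's base. In a taken well the stored bottle's nozzle stops what is pushed in 27 mm below the cover's top; in the free one nothing does before the floor.
- well_3 (a point): Port 3 (front row, right, -y): its centre, level with the cover's top. In every well the flaps clamp a bottle that is partly in, so that it does not fall by itself; pushed until its top is 27 mm below the cover's top it stands on the floor and the flaps shut above it.
- well_4 (a point): Port 4 (back row, left, +y): its centre, level with the cover's top; same size and flaps as port 1.
- well_5 (a point): Port 5 (back row, middle): its centre, level with the cover's top; same size and flaps as port 1.
- well_6 (a point): Port 6 (back row, right, -y): its centre, level with the cover's top; same size and flaps as port 1.
- bottle: White plastic 30 ml dropper bottle, 33 mm in diameter and 86 mm tall, 35 to 70 g: round body 33 mm thick from 0 to 60 mm above its base, then a pointed red nozzle cap, 20 mm thick at most, up to 86 mm. Origin: centre of its base; z along its axis from base to nozzle. It starts lying on its side on the worktop, base roughly towards -y and nozzle roughly towards +y (within 0.5 rad), and can roll when nudged.
- timer: White bench timer, 62 x 62 x 20 mm, lying on the worktop beyond the bottle (not the one at the very back); a bystander. Origin: centre of its underside.
- tape_roll: Roll of white tape, 74 mm in diameter, 46 mm high, lying flat on the worktop beyond the bottle to the left; a bystander. Origin: centre of its underside.
- marker: Marker pen, 140 mm long and 16 mm thick, lying on the worktop to the left of the bottle, pointing away from the robot; a bystander. Origin: the end nearer the robot.
Mind the look-alikes: they are no part of the job. Leave any green or purple look-alike of the bottle alone.

How it is judged:
By the outcome, as a careful person would: the job done as asked, in the order asked, and still so for the second after the job is handed in, with the robot touching nothing.
It also fails if it takes over 72 s, if anything falls off the work surface, if the arm or the gripper's body presses on something with over 40 N, if the wrist force passes 120 N, or if a joint passes its speed limit or range.

### The arm

A 6-joint arm with a two-finger parallel gripper is mounted at the origin on a cart in front of the work surface, level with it; the furniture and walls round the work are solid. World frame = base frame: x ahead of the robot, y to its left, z up, the work surface at z = 0. Lengths are in m, angles in degrees, forces in N, time in s.
With the tool pointing down it reaches from about 0.275 to 0.975 m from the base axis. Payload 8.4 kg.
Tool frame: the origin (TCP) lies between the finger pads; the fingertips stand 17 mm ahead of it and the grasp point (between the pads) lies 2 mm behind it (bot.finger_overhang is the distance from the TCP to the fingertips, in m); z points along the fingers, y is the line along which they close (so a half turn about z gives the same grasp; the last joint's range is limited). The gripper opens to 92 mm and grips with 3 to 60 N. Pads are 20 mm wide; open, the fingers measure 128 mm over their backs; the gripper's body (75 mm by 189 mm) begins 69 mm behind the grasp point.
Start: joints at [74.748, 20.225, 93.587, -0, 66.188, -0.138], TCP at [0.163, 0.603, 0.232] pointing down, gripper open.
Joint ranges: [-150.9, 150.9], [-52.94, 120.26], [3.33, 152.33], [-74.26, 254.26], [0, 154.13], [-172.89, 172.89]. Speed limits (degrees/s): [127.2, 127.2, 159.86, 180, 180, 180].

### API

Orientations are given as a 3x3 rotation matrix whose columns are the frame's x, y, z axes.
In Python, from plant import sensors, imaging, sign_off, recognise, tip_of, bot gives the robot as it stands.
- The arm moves only by the tool jog_arm, never from a script. Its argument "targets" is a list of rows, each a list of 3 entries, a list of its own where there are three numbers: the shift along the world's x, y, z in mm, then the turn about the world's z in degrees, then the gripper's target within -1 to 1 (fully open at 1, half-way at 0, shut at -1). A call has exactly 8 rows; each row shifts and turns the commanded pose from where the row before left it; what a row does not reach is not made up. A row lasts 1/8 s, in which the tool goes at most 62.5 mm and 10.7 degrees, less where a joint would pass 70% of its speed; a pose out of reach is approached as far as the arm can. A call with a gripper value outside its range is refused whole. The fingers move at their own pace and stop on an object; the grip force is fixed at half the most. Time passes only in rows, so rows that do not move let the fingers close, or fill a call up. It gives the time, the measured TCP pose, the force, the opening and the grip force at its end, in the units of the state.
- sensors.sense(): the state, without advancing time (a new reading comes with each control period).
- imaging.grab_frame(name): name is "scene" or "top"; returns a dict with "image" (420x560x3 uint8, red, green, blue), "fx", "fy", "cx", "cy" (pixels), "dist" ([k1, k2, p1, p2, k3] as OpenCV has them; the pictures are not rectified), "eye" and "orientation" of the camera in the world. Camera axes: x right, y down, z forward; pixel columns grow to the right and rows downward; lengths in m; the calibration is good to about 2 mm. A picture is of the moment at which its call begins. There is no depth.
- sign_off(): hands the job in; it is judged then, once.
Trained networks look in the newest picture that a camera, given by its name, has taken for a name from the list of things; names that differ only in an ending like _2 or _b are one class to them, and where a whole thing is asked for, a point or a joint stands for the part that bears it (a point fixed in the world has none). Each returns a list of dicts, best first, with "score" (0 to 1); they miss things now and then, are a little off and sometimes report something else, mostly with a low value. They report only what shows in the picture. A call takes as long as a camera call. They do not tell look-alikes from the thing itself.
- recognise(camera, thing): "centre" ([column, row] in pixels, amid what is visible of it).
- tip_of(camera, thing): "centre" ([column, row] in pixels: a listed point, or the origin of a listed thing).
The state is a dict: "clock": time; "joints": joint angles; "qd": joint speeds; "tau": joint torques, N m; "eef_pos": TCP position; "orientation": TCP orientation; "ft_force": force on the tool from outside, world axes, zero at the start; "wrist_torque": the same for the moment, N m; "opening": finger opening in m; "grasp_force": force on a finger pad.
Only numpy, scipy, OpenCV 4.12 (cv2) and the standard library are available. Lean on these libraries where they do the work, as an engineer would, in place of code of your own. Each camera call takes 0.05 s, during which the arm holds its last target. There are 200 camera calls.

## Working session

There is one attempt and no reset: what is moved stays moved. The work goes in short steps, Python scripts to look and compute and a tool call to move; the robot and the scene stay as the last step left them, time stands still between calls to the robot, and variables do not carry over. Pictures are saved under pics/ and viewed, at most 10 in all, crops included, and the job is handed in when it is done.

Besides the shell and the picture viewer there is one more tool, called after ">>>" in YAML: its name, and indented under it one key for each argument. jog_arm: Moves the arm, as the interface text tells. Its arguments: {"type":"object","properties":{"targets":{"type":"array","items":{"type":"array"}}},"required":["targets"]}

```bash
mkdir -p pics; cat > h.py <<'E'
import numpy as np, cv2
from plant import sensors, imaging, sign_off, recognise, tip_of, bot
def grab(n,save=None):
    f=imaging.grab_frame(n)
    if save: cv2.imwrite(f'pics/{save}.png',cv2.cvtColor(f['image'],cv2.COLOR_RGB2BGR))
    return f
def K(f): return np.array([[f['fx'],0,f['cx']],[0,f['fy'],f['cy']],[0,0,1.]])
def onplane(f,px,z):
    u=cv2.undistortPoints(np.array([[px]],float),K(f),np.array(f['dist'],float))[0,0]
    d=np.array(f['orientation'])@np.array([u[0],u[1],1]); e=np.array(f['eye'])
    return e+d*(z-e[2])/d[2]
def proj(f,P):
    R=np.array(f['orientation']).T; t=-R@np.array(f['eye'])
    return cv2.projectPoints(np.array(P,float).reshape(-1,1,3),cv2.Rodrigues(R)[0],t,K(f),np.array(f['dist'],float))[0][:,0]
def st():
    s=sensors.sense(); print(s['clock'],np.round(s['eef_pos'],4),np.round(s['ft_force'],1),round(s['opening'],4),round(s['grasp_force'],1)); return s
E
python3 - <<'E'
from h import *
zs={'bottle':.0165,'timer':.01,'tape_roll':.023,'marker':.008,'cooler':.06}
for c in ('scene','top'):
    f=grab(c,c); print(c,np.round(f['eye'],3))
    for t in ['bottle','timer','tape_roll','marker','cooler']:
        print(t,[(round(r['score'],2),np.round(r['centre']),np.round(onplane(f,r['centre'],zs[t])[:2],3)) for r in recognise(c,t)])
    for t in ['bottle']+['well_%d'%i for i in range(1,7)]:
        print('tip',t,[(round(r['score'],2),np.round(r['centre']),np.round(onplane(f,r['centre'],.0165 if t=='bottle' else .121)[:2],3)) for r in tip_of(c,t)])
s=st();print(np.round(s['orientation'],3))
E
```

```text
scene [-0.015 -0.761  0.75 ]
bottle [(0.85, array([256., 272.]), array([0.341, 0.023])), (0.69, array([349., 277.]), array([ 0.544, -0.111])), (0.6, array([272., 240.]), array([0.445, 0.126])), (0.46, array([273., 211.]), array([0.518, 0.261]))]
timer [(0.83, array([306., 222.]), array([0.585, 0.167])), (0.46, array([344., 279.]), array([ 0.532, -0.106]))]
tape_roll [(0.82, array([281., 186.]), array([0.616, 0.384])), (0.24, array([346., 278.]), array([ 0.53 , -0.116]))]
marker [(0.59, array([252., 206.]), array([0.479, 0.334])), (0.24, array([349., 282.]), array([ 0.538, -0.118]))]
cooler [(0.76, array([349., 283.]), array([ 0.497, -0.167]))]
tip bottle [(0.73, array([295., 320.]), array([ 0.345, -0.172])), (0.6, array([272., 216.]), array([0.505, 0.24 ])), (0.52, array([270., 268.]), array([0.38 , 0.019])), (0.24, array([325., 244.]), array([0.567, 0.036]))]
tip well_1 [(0.97, array([368., 272.]), array([ 0.511, -0.21 ])), (0.96, array([324., 245.]), array([ 0.48, -0.08])), (0.91, array([347., 278.]), array([ 0.457, -0.204])), (0.77, array([335., 260.]), array([ 0.47, -0.14])), (0.
[... 3970 characters left out ...]
([ 0.508, -0.211])), (0.68, array([364., 220.]), array([ 0.475, -0.081])), (0.61, array([400., 203.]), array([ 0.523, -0.158])), (0.56, array([373., 196.]), array([ 0.532, -0.097])), (0.55, array([417., 233.]), array([ 0.461, -0.201]))]
tip well_6 [(0.96, array([392., 224.]), array([ 0.474, -0.144])), (0.87, array([423., 213.]), array([ 0.508, -0.211])), (0.68, array([364., 220.]), array([ 0.475, -0.081])), (0.61, array([400., 203.]), array([ 0.523, -0.158])), (0.56, array([373., 196.]), array([ 0.532, -0.097])), (0.55, array([417., 233.]), array([ 0.461, -0.201]))]
1.3 [0.1629 0.6034 0.2316] [-1.4 -0.4  0.4] 0.0918 0.0
[[-0.965  0.261 -0.   ]
 [ 0.261  0.965 -0.   ]
 [ 0.    -0.    -1.   ]]
```

View pics/scene.png

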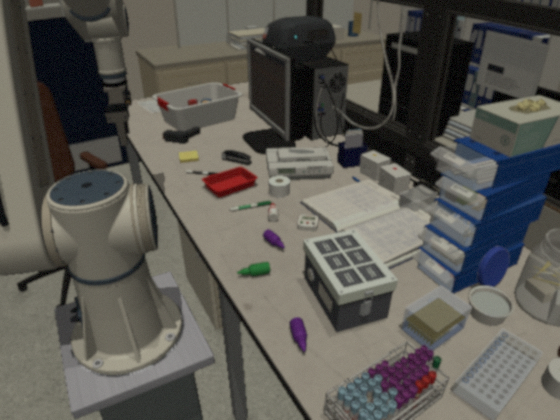

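View pics/top.png

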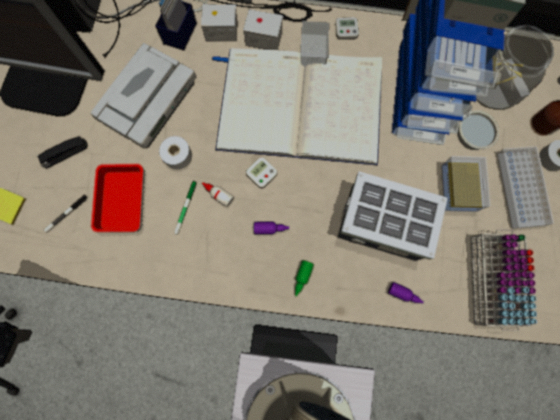

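The top view shows one white body with a red nozzle at about (218,194), the cooler at (393,217), the timer at (262,172), the tape roll at (175,152) and the marker at (185,207).

Things that could be taken for the bottle in the top view:
- white/red at (218,194): this matches the description, so I choose it
- purple at (270,228)
- green at (303,277)
- purple at (405,293)
- red/white pen-like detail near the timer: none

Next I check the choice in one close crop and fit the poses.

```bash
python3 - <<'E'
from h import *
from scipy.optimize import least_squares
F={};W={}
for c in ('scene','top'):
    F[c]=grab(c); W[c]=[r['centre'] for r in tip_of(c,'well_1') if r['score']>.4]
off=np.array([[sx*.028,sy*.06] for sx in(-1,1) for sy in (1,0,-1)])
def wells(p):
    c,s=np.cos(p[2]),np.sin(p[2]); R=np.array([[c,-s],[s,c]])
    return np.c_[off@R.T+p[:2],np.full(6,.121)]
def res(p):
    o=[]
    for c in F:
        P=proj(F[c],wells(p))
        for w in W[c]: 
            d=P-w; o+=list(d[np.argmin((d**2).sum(1))])
    return o
best=min((least_squares(res,[.495,-.148,a],loss='soft_l1') for a in(-.4,-.2,0,.2)),key=lambda r:r.cost)
print('cooler',best.x[:2],np.degrees(best.x[2]),np.round(best.fun,1)); print(np.round(wells(best.x)[:,:2],4))
# white & red segmentation of bottle
f=F['top'];im=f['image'].astype(int)
y0,y1,x0,x1=175,215,198,240
sub=im[y0:y1,x0:x1]
red=(sub[...,0]-sub[...,1]>70)
hsv=cv2.cvtColor(f['image'],cv2.COLOR_RGB2HSV)[y0:y1,x0:x1]
wh=(hsv[...,1]<35)&(hsv[...,2]>190)
for n,m in(('red',red),('white',wh)):
    n_,l,s,ce=cv2.connectedComponentsWithStats(m.astype(np.uint8))
    k=1+np.argmax(s[1:,4]); c=ce[k]+[x0,y0]; ys,xs=np.where(l==k)
    print(n,s[k],c,onplane(f,c,.0165)); P=np.array([onplane(f,(x+x0,y+y0),.0165)[:2] for x,y in zip(xs,ys)])
    if n=='red': R=P
    else: Wh=P
A=np.r_[R,Wh]; ax=R.mean(0)-Wh.mean(0); ax/=np.linalg.norm(ax)
_,_,v=np.linalg.svd(A-A.mean(0)); v=v[0]*np.sign(v[0]@ax)
print('dir',np.degrees(np.arctan2(ax[1],ax[0])),np.degrees(np.arctan2(v[1],v[0])))
for n,P in(('R',R),('W',Wh)):
    t=(P-A.mean(0))@v; print(n,t.min(),t.max())
print(A.mean(0))
# marker ends: green/white
cr=f['image'][140:260,150:290]; a=cv2.resize(cr,None,fx=4,fy=4,interpolation=cv2.INTER_CUBIC)
cv2.imwrite('pics/crop1.png',cv2.cvtColor(a,cv2.COLOR_RGB2BGR))
print('marker',[(r['score'],onplane(f,r['centre'],.008)) for r in tip_of('top','marker')[:2]])
E
```

```text
cooler [ 0.49718529 -0.14851262] -11.551800537633357 [-3.2 -2.1 -1.4  0.6 -0.3  1.   0.8 -0.  -4.3  1.2 -0.5 -1.8  1.  -1.2
  0.3 -1.5  0.3  0.9 -1.2  0.7  3.5 -3.7]
[[ 0.4818 -0.0841]
 [ 0.4698 -0.1429]
 [ 0.4577 -0.2017]
 [ 0.5366 -0.0953]
 [ 0.5246 -0.1541]
 [ 0.5126 -0.2129]]
red [ 4  8 11  8 49] [207.3877551  186.12244898] [0.53367239 0.29380791 0.0165    ]
white [22 19  6  6 19] [222.84210526 195.94736842] [0.51363245 0.25166436 0.0165    ]
dir 64.56676929137365 64.51832101708965
R 0.002680746749793074 0.029006403369282042
W -0.042502605924862706 -0.026337696365960766
[0.52807747 0.28203723]
marker []
```

View pics/crop1.png

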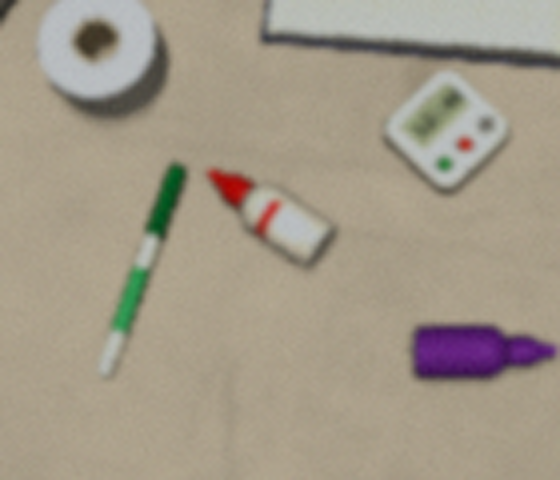

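The crop confirms it: a white body with a red nozzle. The nozzle tip is at full-frame (202.5,183.2) and the base at (230.5,201.8). The marker runs from (176,234) to (195,181). Next I refine the ports and the bottle line.

```bash
python3 - <<'E'
from h import *
from scipy.optimize import least_squares
f=grab('top'); g=cv2.cvtColor(f['image'],cv2.COLOR_RGB2GRAY)
for n,p,z in (('tip',(202.5,183.2),.0165),('shoulder',(212.5,189.5),.0165),('base',(230.5,201.8),.0165),('mk near',(176.2,233.7),.008),('mk far',(195,181.2),.008)): print(n,np.round(onplane(f,p,z),4))
off=np.array([[sx*.028,sy*.06] for sx in(-1,1) for sy in (1,0,-1)])
def wells(p):
    c,s=np.cos(p[2]),np.sin(p[2]); return np.c_[off@np.array([[c,-s],[s,c]]).T+p[:2],np.full(6,.121)]
def fit(f,m,x0,lo,hi):
    n,l,s,ce=cv2.connectedComponentsWithStats(m.astype(np.uint8)); 
    P0=proj(f,wells(x0)); o=[]
    for P in P0:
        k=[i for i in range(1,n) if lo<s[i,4]<hi]; d=[np.hypot(*(ce[i]-P)) for i in k]
        j=k[int(np.argmin(d))]; o.append(ce[j]); print(s[j,4],np.round(ce[j]-P,1),end=' ')
    o=np.array(o); r=least_squares(lambda p:(proj(f,wells(p))-o).ravel(),x0,loss='soft_l1'); print('\n',r.x[:2],np.degrees(r.x[2]),np.round(r.fun,1))
    return r.x
x0=np.array([.4972,-.1485,np.radians(-11.55)])
for n in('top','scene'):
    f=grab(n); g=cv2.cvtColor(f['image'],cv2.COLOR_RGB2GRAY)
    for th in (110,130,150):
        try: fit(f,g<th,x0,60,900)
        except Exception as e: print(n,th,e)
E
```

```text
tip [0.5396 0.3072 0.0165]
shoulder [0.5267 0.2797 0.0165]
base [0.5013 0.2306 0.0165]
mk near [0.407  0.3525 0.008 ]
mk far [0.5445 0.3288 0.008 ]
357 [0.7 0.5] 368 [ 0.9 -0.1] 370 [ 1.  -0.8] 350 [0.1 0.4] 351 [ 0.1 -0.3] 358 [ 0.2 -1.1] 
 [ 0.49787305 -0.14961426] -9.91003246015056 [-0.   0.1 -0.1 -0.1  0.  -0.  -0.1 -0.   0.1 -0.   0.1  0.1]
438 [0.7 0.6] 436 [ 0.8 -0.1] 443 [ 1.1 -0.8] 422 [-0.1  0.4] 428 [ 0.2 -0.2] 429 [ 0.3 -1.1] 
 [ 0.49782092 -0.14962544] -9.911161404857848 [-0.   0.   0.   0.  -0.  -0.   0.  -0.  -0.  -0.1  0.   0. ]
518 [0.6 0.6] 523 [ 0.8 -0. ] 529 [ 1.  -0.8] 499 [-0.1  0.4] 501 [ 0.1 -0.3] 508 [ 0.2 -1. ] 
 [ 0.4977054  -0.14945904] -9.927088667791523 [ 0.   0.  -0.1 -0.   0.  -0.   0.   0.  -0.   0.   0.   0. ]
196 [0.3 0.3] 221 [1.  0.2] 262 [1.6 0.1] 182 [-0.  -0.1] 214 [ 0.8 -0.1] 248 [ 1.4 -0.3] 
 [ 0.49875014 -0.14954374] -10.033080758611401 [ 0.   0.  -0.   0.1  0.1 -0.   0.1  0.  -0.1 -0.1 -0.1 -0. ]
261 [0.2 0.4] 296 [1.  0.3] 341 [1.7 0.1] 245 [-0.   0.1] 287 [ 0.7 -0.2] 323 [ 1.4 -0.4] 
 [ 0.49877521 -0.14954279] -9.90292412373298 [ 0.  -0.  -0.  -0.   0.1  0.   0.  -0.1 -0.1  0.1 -0.   0. ]
74 [ 45.7 -26.5] 74 [ 35.9 -41.4] 74 [ 25.1 -57.8] 74 [ 24.6 -22.4] 74 [ 14.  -36.9] 74 [  2.3 -52.7] 
 [ 0.65674571 -0.04243835] -14.885455333195257 [-18.2 -11.2  -9.7   0.4  -0.4  13.1   0.4 -13.8   9.6  -2.4  19.5  10. ]
```

>>> jog_arm:
  targets:
    - [[20,-43,-4],0.65,-1]
    - [[20,-43,-4],0.65,-1]
    - [[20,-43,-4],0.65,-1]
    - [[20,-43,-4],0.65,-1]
    - [[20,-43,-4],0.65,-1]
    - [[20,-43,-4],0.65,-1]
    - [[20,-43,-4],0.65,-1]
    - [[20,-43,-4],0.65,-1]

```text
clock: 2.7
eef_pos: [0.3235, 0.2582, 0.1997]
orientation: [[-0.985, 0.171, 0.001], [0.171, 0.985, 0.001], [-0.001, 0.001, -1.0]]
ft_force: [-0.1, -0.4, 0.0]
opening: 0.014
grasp_force: 0.0
```

>>> jog_arm:
  targets:
    - [[20,-43,-4],0,-1]
    - [[20,-43,-4],0,-1]
    - [[20,-43,-4],0,-1]
    - [[20,-43,-4],0,-1]
    - [[20,-43,-4],0,-1]
    - [[20,-43,-4],0,-1]
    - [[20,-43,-4],0,-1]
    - [[18,-44,-4],0,-1]

```text
clock: 3.7
eef_pos: [0.4817, -0.0872, 0.1677]
orientation: [[-0.985, 0.172, 0.001], [0.172, 0.985, -0.0], [-0.001, 0.0, -1.0]]
ft_force: [0.6, -0.1, -0.0]
opening: 0.0002
grasp_force: 0.0
```

>>> jog_arm:
  targets:
    - [[-0.5,1.5,-20],0,-1]
    - [[0,0,-18],0,-1]
    - [[0,0,-12],0,-1]
    - [[0,0,-3],0,-1]
    - [[0,0,-2],0,-1]
    - [[0,0,-1.5],0,-1]
    - [[0,0,-1.5],0,-1]
    - [[0,0,0],0,-1]

```text
clock: 4.7
eef_pos: [0.4819, -0.0842, 0.1119]
orientation: [[-0.985, 0.172, 0.003], [0.172, 0.985, -0.0], [-0.003, 0.0, -1.0]]
ft_force: [-4.4, 0.8, 21.8]
opening: 0.0005
grasp_force: 12.3
```

>>> jog_arm:
  targets:
    - [[0,0,20],0,-1]
    - [[0,0,16],0,-1]
    - [[-5,-30,0],0,-1]
    - [[-5.5,-30,0],0,-1]
    - [[0,0,-20],0,-1]
    - [[0,0,-12],0,-1]
    - [[0,0,-3.5],0,-1]
    - [[0,0,0],0,-1]

```text
clock: 5.7
eef_pos: [0.4712, -0.1443, 0.1119]
orientation: [[-0.985, 0.171, 0.002], [0.171, 0.985, -0.001], [-0.002, -0.001, -1.0]]
ft_force: [-3.8, -0.1, 21.7]
opening: 0.0004
grasp_force: 11.6
```

Taken. On to well 3.

>>> jog_arm:
  targets:
    - [[0,0,20],0,-1]
    - [[0,0,16],0,-1]
    - [[-5,-30,0],0,-1]
    - [[-5.5,-29,0],0,-1]
    - [[0,0,-20],0,-1]
    - [[0,0,-12],0,-1]
    - [[0,0,-3.5],0,-1]
    - [[0,0,0],0,-1]

```text
clock: 6.7
eef_pos: [0.4592, -0.2026, 0.1104]
orientation: [[-0.985, 0.172, -0.001], [0.172, 0.985, 0.0], [0.001, 0.0, -1.0]]
ft_force: [-0.4, 0.1, -2.0]
opening: 0.0005
grasp_force: 1.4
```

>>> jog_arm:
  targets:
    - [[0,0,0],0,-1]
    - [[0,0,-1],0,-1]
    - [[0,0,-1],0,-1]
    - [[0,0,-1],0,-1]
    - [[0,0,-1],0,-1]
    - [[0,0,0],0,-1]
    - [[0,0,0],0,-1]
    - [[0,0,0],0,-1]

```text
clock: 7.7
eef_pos: [0.4594, -0.2031, 0.1066]
orientation: [[-0.985, 0.172, -0.0], [0.172, 0.985, -0.0], [0.0, -0.0, -1.0]]
ft_force: [-0.1, -0.8, -0.1]
opening: 0.0006
grasp_force: 0.7
```

Wells 1 and 2 stop the fingers and well 3 is free. Now I go to the bottle.

>>> jog_arm:
  targets:
    - [[0,0,45],0,-1]
    - [[6.6,48.4,0],8,0]
    - [[6.6,48.4,0],8,0.4]
    - [[6.6,48.4,0],8,0.4]
    - [[6.6,48.4,0],8,0.4]
    - [[6.6,48.4,0],8,0.4]
    - [[6.6,48.4,0],8,0.4]
    - [[6.6,48.4,0],8,0.4]

```text
clock: 8.7
eef_pos: [0.5057, 0.1373, 0.1516]
orientation: [[-0.69, -0.724, 0.0], [-0.724, 0.69, 0.0], [-0.0, -0.0, -1.0]]
ft_force: [1.1, -0.9, 0.4]
opening: 0.0643
grasp_force: 0.0
```

>>> jog_arm:
  targets:
    - [[6.6,48.4,-10],6,0.4]
    - [[6.6,48.4,-20],6,0.4]
    - [[6.4,48,-20],6,0.4]
    - [[0,0,-20],0,0.4]
    - [[0,0,0],0,0.4]
    - [[0,0,0],0,0.4]
    - [[0,0,0],0,0.4]
    - [[0,0,0],0,0.4]

```text
clock: 9.7
eef_pos: [0.5257, 0.2803, 0.0824]
orientation: [[-0.438, -0.899, 0.001], [-0.899, 0.438, 0.001], [-0.001, -0.001, -1.0]]
ft_force: [0.7, 0.5, 0.4]
opening: 0.0643
grasp_force: 0.0
```

```bash
python3 - <<'E'
from h import *
s=st(); print(np.round(s['orientation'],3),np.round(s['joints'],1))
E
```

```text
9.7 [0.5257 0.2803 0.0824] [0.7 0.5 0.4] 0.0643 0.0
[[-0.438 -0.899  0.001]
 [-0.899  0.438  0.001]
 [-0.001 -0.001 -1.   ]] [  27.9   27.8  103.8   -0.    48.3 -126.1]
```

>>> jog_arm:
  targets:
    - [[0,0,-25],0,0.4]
    - [[0,0,-25],0,0.4]
    - [[0,0,-11.5],0,0.4]
    - [[0,0,0],0,0]
    - [[0,0,0],0,-1]
    - [[0,0,0],0,-1]
    - [[0,0,0],0,-1]
    - [[0,0,0],0,-1]

```text
clock: 10.7
eef_pos: [0.5258, 0.2808, 0.0208]
orientation: [[-0.437, -0.899, 0.001], [-0.899, 0.437, 0.001], [-0.001, -0.001, -1.0]]
ft_force: [1.4, -0.8, 6.7]
opening: 0.0317
grasp_force: 30.0
```

>>> jog_arm:
  targets:
    - [[0,0,10],0,-1]
    - [[0,0,15],0,-1]
    - [[0,0,15],0,-1]
    - [[0,0,15],0,-1]
    - [[0,0,15],0,-1]
    - [[0,0,0],0,-1]
    - [[0,0,0],0,-1]
    - [[0,0,0],0,-1]

```text
clock: 11.7
eef_pos: [0.5248, 0.2803, 0.0894]
orientation: [[-0.437, -0.899, -0.001], [-0.899, 0.437, -0.001], [0.001, 0.001, -1.0]]
ft_force: [0.3, -0.2, -0.6]
opening: 0.0323
grasp_force: 30.0
```

```bash
python3 - <<'E'
from h import *
s=st(); a=grab('scene'); b=grab('top')
i=cv2.resize(a['image'][150:260,220:330],(600,600),interpolation=cv2.INTER_CUBIC)
print(proj(a,[s['eef_pos']]),proj(b,[s['eef_pos']]))
cv2.imwrite('pics/p3.png',i[...,::-1])
E
```

```text
11.7 [0.5248 0.2803 0.0894] [ 0.3 -0.2 -0.6] 0.0323 30.0
[[271.60709104 188.21950947]] [[207.3593951  182.25907975]]
```

View pics/p3.png

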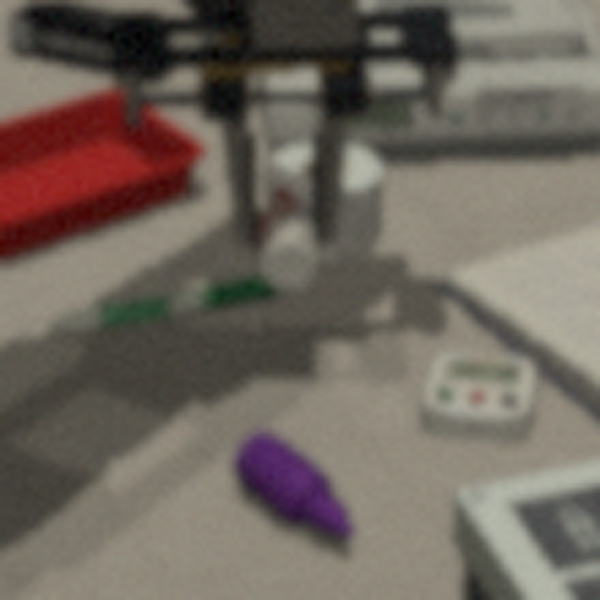

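The crop shows the bottle held between the fingers. Its light base disc is near (290,255) in the crop, roughly (273,197) in the full frame. I compare that with candidate tilts.

```bash
python3 - <<'E'
from h import *
a=grab('scene')
T=np.array(sensors.sense()['eef_pos'])+[0,0,-.002]
d=np.array([.438,.899,0])
for th in range(0,100,15):
    t=np.radians(th); ax=np.cos(t)*d+np.sin(t)*np.array([0,0,1])
    q=(proj(a,[T-.055*ax,T+.031*ax])-[220,150])*600/110
    print(th,np.round(q.ravel()))
E
```

```text
0 [285. 260. 280. 185.]
15 [285. 280. 280. 174.]
30 [285. 296. 280. 165.]
45 [285. 305. 280. 159.]
60 [284. 307. 280. 157.]
75 [284. 303. 281. 158.]
90 [283. 293. 281. 163.]
```

The bottle is still horizontal (0°), so it does not swing in the grip. I will set it down, take it near the base (33 mm up), and lever the nozzle up gently on the cooler's front cover edge.

>>> jog_arm:
  targets:
    - [[0,0,-25],0,-1]
    - [[0,0,-25],0,-1]
    - [[0,0,-15],0,-1]
    - [[0,0,-4],0,-1]
    - [[0,0,0],0,-1]
    - [[0,0,0],0,0]
    - [[0,0,0],0,0.1]
    - [[0,0,0],0,0.2]

```text
clock: 12.85
eef_pos: [0.5255, 0.2806, 0.0213]
orientation: [[-0.437, -0.899, 0.0], [-0.899, 0.437, 0.0], [-0.0, -0.0, -1.0]]
ft_force: [0.1, 0.5, -0.4]
opening: 0.0549
grasp_force: 0.0
```

>>> jog_arm:
  targets:
    - [[-5,-10,0],0,0.2]
    - [[-4.6,-9.8,0],0,0.2]
    - [[0,0,0],0,0]
    - [[0,0,0],0,-1]
    - [[0,0,0],0,-1]
    - [[0,0,0],0,-1]
    - [[0,0,20],0,-1]
    - [[0,0,40],0,-1]

```text
clock: 13.85
eef_pos: [0.5144, 0.2602, 0.0802]
orientation: [[-0.437, -0.9, -0.003], [-0.9, 0.437, -0.002], [0.003, 0.002, -1.0]]
ft_force: [0.7, -0.1, 0.1]
opening: 0.0328
grasp_force: 30.0
```

```bash
python3 - <<'E'
from h import *
s=st(); a=grab('scene','p4f')
T=np.array(s['eef_pos'])+[0,0,-.002]; d=np.array([.438,.899,0])
P=proj(a,[T-.033*d,T+.053*d,T])
x0,y0=(P[2]-55).astype(int)
k=5.4545
i=cv2.resize(a['image'][y0:y0+110,x0:x0+110],(600,600),interpolation=cv2.INTER_CUBIC)
print(np.round((P-[x0,y0])*k))
cv2.imwrite('pics/p4.png',i[...,::-1])
# cover front edge top corners in world
c,sn=np.cos(np.radians(-9.93)),np.sin(np.radians(-9.93))
ex=np.array([c,sn]);ey=np.array([-sn,c]);C=np.array([.4983,-.1496])
for u in(60,30,0,-30,-45,-60): print(u,np.round((C-.071*ex+u/1000*ey)*1000,1), np.round((C-(.071+.024)*ex+u/1000*ey)*1000,1))
t=grab('top'); g=cv2.cvtColor(t['image'],cv2.COLOR_RGB2GRAY)
# brightness profile across the front edge at cover height
for u in(-.03,-.045): print([int(g[int(round(v)),int(round(w))]) for w,v in proj(t,[[*(C-(.071+o)*ex+u*ey),.121] for o in np.arange(-.012,.013,.002)])])
E
```

```text
13.85 [0.5144 0.2602 0.0802] [ 0.7 -0.1  0.1] 0.0328 30.0
[[306. 335.]
 [301. 260.]
 [304. 305.]]
60 [438.7 -78.3] [415.1 -74.1]
30 [ 433.5 -107.8] [ 409.9 -103.7]
0 [ 428.4 -137.4] [ 404.7 -133.2]
-30 [ 423.2 -166.9] [ 399.5 -162.8]
-45 [ 420.6 -181.7] [ 397.  -177.5]
-60 [ 418.  -196.5] [ 394.4 -192.3]
[197, 195, 198, 198, 194, 191, 163, 116, 70, 68, 71, 71, 67]
[197, 194, 197, 197, 198, 192, 156, 114, 78, 66, 61, 65, 57]
```

View pics/p4.png

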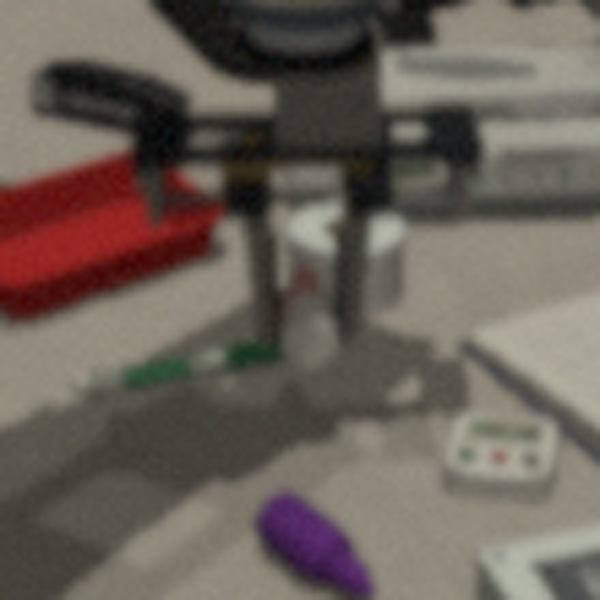

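The bottle is held near its base, horizontal, with the base disc at about (315,350) in the crop. Carrying it to the front edge of the cover.

>>> jog_arm:
  targets:
    - [[-10,-45,30],-9,-1]
    - [[-14,-54,30],-9,-1]
    - [[-15,-55,25],-9,-1]
    - [[-15,-55,0],-9,-1]
    - [[-15,-55,0],-9,-1]
    - [[-15,-55,0],-9,-1]
    - [[-15,-55,0],-9,-1]
    - [[-14,-50,0],-9,-1]

```text
clock: 14.95
eef_pos: [0.402, -0.1642, 0.1652]
orientation: [[-0.99, 0.143, -0.0], [0.143, 0.99, 0.0], [0.0, 0.0, -1.0]]
ft_force: [1.1, -0.2, -1.1]
opening: 0.0323
grasp_force: 30.0
```

>>> jog_arm:
  targets:
    - [[-4.4,-13.7,0],-2,-1]
    - [[0,0,-10],0,-1]
    - [[0,0,-10],0,-1]
    - [[0,0,0],0,-1]
    - [[0,0,0],0,-1]
    - [[0,0,0],0,-1]
    - [[0,0,0],0,-1]
    - [[0,0,0],0,-1]

```text
clock: 15.95
eef_pos: [0.3986, -0.1763, 0.1458]
orientation: [[-0.985, 0.172, 0.0], [0.172, 0.985, -0.0], [-0.0, -0.0, -1.0]]
ft_force: [0.9, 0.1, -1.7]
opening: 0.0325
grasp_force: 30.0
```

>>> jog_arm:
  targets:
    - [[-1,0,-3],0,-1]
    - [[0,0,-3],0,-1]
    - [[0,0,-2],0,-1]
    - [[0,0,-2],0,-1]
    - [[0,0,-2],0,-1]
    - [[0,0,0],0,-1]
    - [[0,0,0],0,-1]
    - [[0,0,0],0,-1]

```text
clock: 16.95
eef_pos: [0.3963, -0.1761, 0.1337]
orientation: [[-0.985, 0.172, -0.002], [0.172, 0.985, 0.0], [0.002, 0.0, -1.0]]
ft_force: [-6.9, -0.0, 10.4]
opening: 0.0322
grasp_force: 30.0
```

>>> jog_arm:
  targets:
    - [[0,0,-4],0,-1]
    - [[0,0,-4],0,-1]
    - [[0,0,-4],0,-1]
    - [[0,0,-4],0,-1]
    - [[0,0,-4],0,-1]
    - [[0,0,-4],0,-1]
    - [[0,0,-4],0,-1]
    - [[0,0,0],0,-1]

```text
clock: 17.95
eef_pos: [0.3963, -0.1761, 0.1054]
orientation: [[-0.985, 0.172, -0.002], [0.172, 0.985, 0.001], [0.002, 0.0, -1.0]]
ft_force: [-1.6, -0.1, -1.3]
opening: 0.0323
grasp_force: 30.0
```

```bash
python3 - <<'E'
from h import *
s=st(); a=grab('scene')
T=np.array(s['eef_pos'])+[0,0,-.0045]; P=proj(a,[T])
x0,y0=(P[0]-50).astype(int); print(P)
i=cv2.resize(a['image'][y0:y0+100,x0:x0+100],(600,600),interpolation=cv2.INTER_CUBIC)
d=np.array([.985,-.172,0])
for th in(0,45,70,90,110):
    t=np.radians(th); ax=np.cos(t)*d+np.sin(t)*np.array([0,0,1]); print(th,np.round((proj(a,[T-.033*ax,T+.027*ax,T+.053*ax])-[x0,y0])*6).ravel())
cv2.imwrite('pics/p5.png',i[...,::-1])
E
```

```text
17.95 [ 0.3963 -0.1761  0.1054] [-1.6 -0.1 -1.3] 0.0323 30.0
[[316.44172823 286.35325899]]
0 [219. 322. 370. 286. 433. 270.]
45 [242. 363. 353. 252. 402. 202.]
70 [271. 370. 329. 245. 355. 188.]
90 [299. 367. 306. 247. 309. 192.]
110 [326. 357. 282. 256. 262. 209.]
```

View pics/p5.png

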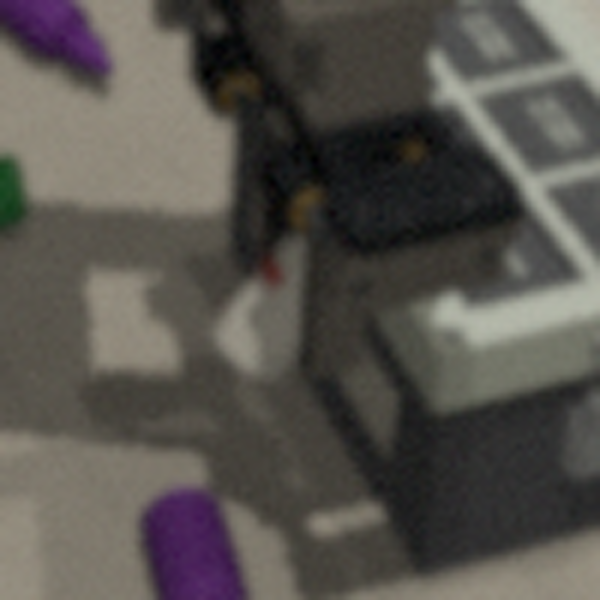

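The bottle is partly tilted, roughly 45–60° with the base down-left at about (240,350) in the crop. Pushing it in towards the edge to tip it further, watching the force.

>>> jog_arm:
  targets:
    - [[2,-0.3,0],0,-1]
    - [[2,-0.4,0],0,-1]
    - [[2,-0.3,0],0,-1]
    - [[1,-0.2,-2],0,-1]
    - [[0,0,-2],0,-1]
    - [[0,0,-2],0,-1]
    - [[0,0,0],0,-1]
    - [[0,0,0],0,-1]

```text
clock: 19.0
eef_pos: [0.3984, -0.1754, 0.0975]
orientation: [[-0.985, 0.172, -0.012], [0.172, 0.985, 0.004], [0.012, 0.002, -1.0]]
ft_force: [-15.0, 1.7, -4.1]
opening: 0.0324
grasp_force: 30.0
```

```bash
python3 - <<'E'
from h import *
s=st(); a=grab('scene')
T=np.array(s['eef_pos'])+[0,0,-.0045]; P=proj(a,[T])
x0,y0=(P[0]-[30,25]).astype(int); print(P)
im=a['image'][y0:y0+60,x0:x0+60]; k=10
i=cv2.resize(im,(600,600),interpolation=cv2.INTER_CUBIC); i=cv2.convertScaleAbs(i,alpha=1.5,beta=10)
d=np.array([.985,-.172,0]);n0=np.array([0,0,1.])
for th,c in((45,(255,0,0)),(60,(0,255,0)),(75,(0,0,255)),(90,(255,255,0))):
    t=np.radians(th); ax=np.cos(t)*d+np.sin(t)*n0; n=-np.sin(t)*d+np.cos(t)*n0
    q=((proj(a,[T-.033*ax+.0165*n,T+.027*ax+.0165*n,T-.033*ax-.0165*n])-[x0,y0]+.5)*k).astype(int)
    cv2.line(i,q[0].tolist(),q[1].tolist(),c,1);cv2.line(i,q[0].tolist(),q[2].tolist(),c,1)
cv2.imwrite('pics/p6.png',i[...,::-1])
E
```

```text
19.0 [ 0.3984 -0.1754  0.0975] [-15.    1.7  -4.1] 0.0324 30.0
[[316.91422896 288.47068482]]
```

View pics/p6.png

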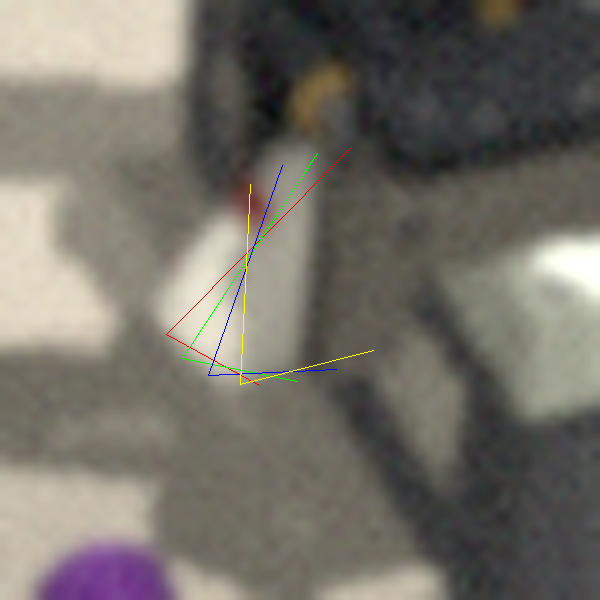

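Tilt is about 47°, with the left base corner at (155,310), and the contact is firm at 15 N, far under the limit. Pushing on.

>>> jog_arm:
  targets:
    - [[2,-0.3,0],0,-1]
    - [[2,-0.4,-1],0,-1]
    - [[2,-0.3,-1],0,-1]
    - [[1,-0.2,-1],0,-1]
    - [[0,0,-1],0,-1]
    - [[0,0,0],0,-1]
    - [[0,0,0],0,-1]
    - [[0,0,0],0,-1]

```text
clock: 20.05
eef_pos: [0.4036, -0.176, 0.0936]
orientation: [[-0.985, 0.172, -0.015], [0.172, 0.985, 0.006], [0.016, 0.003, -1.0]]
ft_force: [-23.6, 2.9, 8.9]
opening: 0.0325
grasp_force: 30.0
```

>>> jog_arm:
  targets:
    - [[1,-0.2,0],0,-1]
    - [[1,-0.2,0],0,-1]
    - [[1,-0.2,0],0,-1]
    - [[0,0,0],0,-1]
    - [[0,0,0],0,-1]
    - [[0,0,0],0,-1]
    - [[0,0,0],0,-1]
    - [[0,0,0],0,-1]

```text
clock: 21.05
eef_pos: [0.4047, -0.176, 0.093]
orientation: [[-0.985, 0.172, -0.019], [0.172, 0.985, 0.007], [0.02, 0.003, -1.0]]
ft_force: [-28.9, 4.0, 9.4]
opening: 0.0321
grasp_force: 30.0
```

```bash
python3 - <<'E'
from h import *
s=st(); a=grab('scene')
T=np.array(s['eef_pos'])+[0,0,-.0045]; P=proj(a,[T])
x0,y0=(P[0]-[30,25]).astype(int); print(P)
im=a['image'][y0:y0+60,x0:x0+60]; k=10
i=cv2.resize(im,(600,600),interpolation=cv2.INTER_CUBIC); i=cv2.convertScaleAbs(i,alpha=1.5,beta=10)
d=np.array([.985,-.172,0]);n0=np.array([0,0,1.])
for th,c in((60,(0,255,0)),(75,(0,0,255)),(90,(255,255,0))):
    t=np.radians(th); ax=np.cos(t)*d+np.sin(t)*n0; n=-np.sin(t)*d+np.cos(t)*n0; m=np.cross(ax,n)
    ring=[T-.033*ax+.0165*(np.cos(p)*n+np.sin(p)*m) for p in np.linspace(0,6.28,40)]+[T+.027*ax+.0165*(np.cos(p)*n+np.sin(p)*m) for p in np.linspace(0,6.28,40)]
    q=((proj(a,ring)-[x0,y0]+.5)*k).astype(np.int32); cv2.polylines(i,[cv2.convexHull(q)],True,c,1)
cv2.imwrite('pics/p7.png',i[...,::-1])
E
```

```text
21.05 [ 0.4047 -0.176   0.093 ] [-28.9   4.    9.4] 0.0321 30.0
[[319.3431249 289.1879483]]
```

View pics/p7.png

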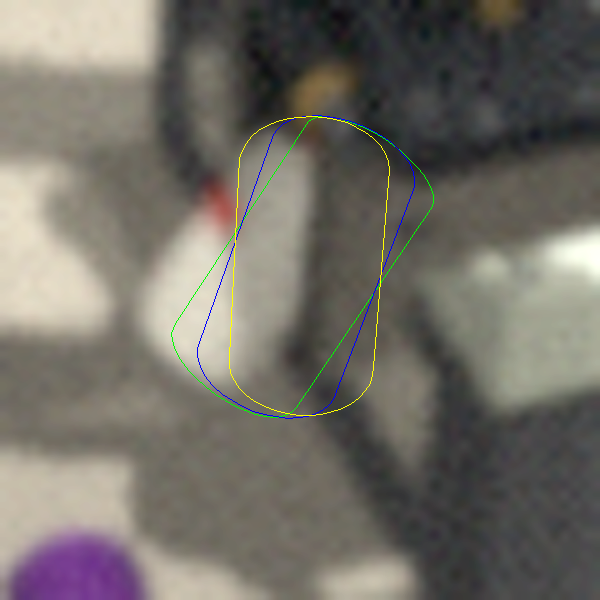

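The bottle stays at roughly 45–50° and further pushing only loads it. That is steep enough to finish on the worktop by rolling it upright over its base edge. I lift away and measure the tilt with the networks.

>>> jog_arm:
  targets:
    - [[-8,1,0],0,-1]
    - [[-2,0,15],0,-1]
    - [[0,0,25],0,-1]
    - [[0,20,25],0,-1]
    - [[10,40,15],0,-1]
    - [[20,50,0],0,-1]
    - [[20,50,0],0,-1]
    - [[0,0,0],0,-1]

```text
clock: 22.1
eef_pos: [0.4571, -0.0155, 0.1774]
orientation: [[-0.986, 0.168, 0.004], [0.168, 0.986, 0.0], [-0.004, 0.001, -1.0]]
ft_force: [-0.5, -0.5, -0.3]
opening: 0.0322
grasp_force: 30.0
```

```bash
cat > tilt.py <<'E'
from h import *
s=st(); T=np.array(s['eef_pos'])+[0,0,-.0045]; d=np.array([.985,-.172,0]);Z=np.array([0,0,1.])
for c in('scene','top'):
    f=grab(c); pt=proj(f,[T])[0]; print(c,'T',np.round(pt,1))
    for fn in(tip_of,recognise): print(fn.__name__,[(round(r['score'],2),np.round(r['centre'],1)) for r in fn(c,'bottle') if np.hypot(*(np.array(r['centre'])-pt))<40])
    for th in(30,45,60,75,90):
        t=np.radians(th); ax=np.cos(t)*d+np.sin(t)*Z; print(th,np.round(proj(f,[T-.033*ax,T+.01*ax])).ravel())
    np.save('pics/'+c+'.npy',f['image'])
E
python3 tilt.py
```

```text
22.1 [ 0.4571 -0.0155  0.1774] [-0.5 -0.5 -0.3] 0.0322 30.0
scene T [303.1 217.1]
call [(0.63, array([294.6, 224.6]))]
call [(0.79, array([298.3, 214.9])), (0.71, array([272.6, 240.1]))]
30 [292. 225. 306. 215.]
45 [294. 227. 306. 214.]
60 [297. 228. 305. 214.]
75 [300. 228. 304. 214.]
90 [303. 228. 303. 214.]
top T [336.7 220. ]
call []
call []
30 [332. 234. 338. 216.]
45 [332. 232. 338. 216.]
60 [333. 230. 338. 217.]
75 [334. 227. 338. 218.]
90 [335. 223. 337. 219.]
```

```bash
python3 - <<'E'
from h import *
a=grab('scene'); s=sensors.sense(); T=np.array(s['eef_pos'])+[0,0,-.0045]
pt=proj(a,[T])[0]; x0,y0=(pt-[28,26]).astype(int); k=10
i=cv2.resize(a['image'][y0:y0+52,x0:x0+56],None,fx=k,fy=k,interpolation=cv2.INTER_CUBIC); i=cv2.convertScaleAbs(i,alpha=1.4,beta=10)
d=np.array([.985,-.172,0]);Z=np.array([0,0,1.])
for th,sh,c in((60,(-.0076,.010),(0,255,0)),(75,(-.0076,.010),(0,0,255)),(45,(0,0),(255,0,0))):
    t=np.radians(th); ax=np.cos(t)*d+np.sin(t)*Z; n=-np.sin(t)*d+np.cos(t)*Z; m=np.cross(ax,n); C=T+sh[0]*d+sh[1]*Z
    r=[C+l*ax+.0165*(np.cos(p)*n+np.sin(p)*m) for l in(-.033,.027) for p in np.linspace(0,6.28,40)]
    cv2.polylines(i,[cv2.convexHull(((proj(a,r)-[x0,y0]+.5)*k).astype(np.int32))],True,c,1)
cv2.imwrite('pics/p8.png',i[...,::-1])
E
```

```text
(no output)
```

View pics/p8.png

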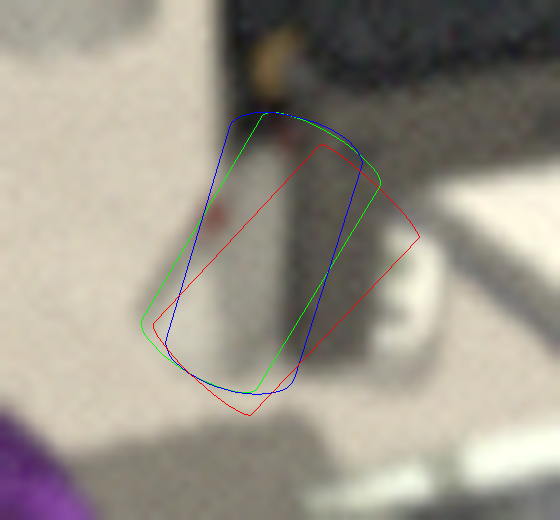

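The picture shows the bottle at about 60°: the green hull fits, with the base corner at (142,325), shifted a little within the pads. Now I lower it onto a clear spot and roll it upright over its base edge.

>>> jog_arm:
  targets:
    - [[23,24,-10],0,-1]
    - [[23,24,-20],0,-1]
    - [[23,24,-30],0,-1]
    - [[24,24,-30],0,-1]
    - [[0,0,-30],0,-1]
    - [[0,0,-17],0,-1]
    - [[0,0,0],0,-1]
    - [[0,0,0],0,-1]

```text
clock: 23.45
eef_pos: [0.548, 0.0773, 0.0396]
orientation: [[-0.985, 0.173, 0.001], [0.173, 0.985, 0.0], [-0.001, 0.0, -1.0]]
ft_force: [0.3, -0.2, -0.4]
opening: 0.0326
grasp_force: 30.0
```

>>> jog_arm:
  targets:
    - [[0,0,-5],0,-1]
    - [[0,0,-3],0,-1]
    - [[0,0,-2],0,-1]
    - [[0,0,-2],0,-1]
    - [[0,0,-1],0,-1]
    - [[0,0,0],0,-1]
    - [[0,0,0],0,-1]
    - [[0,0,0],0,-1]

```text
clock: 24.45
eef_pos: [0.55, 0.0777, 0.0279]
orientation: [[-0.985, 0.172, 0.005], [0.172, 0.985, 0.0], [-0.005, 0.001, -1.0]]
ft_force: [0.2, -2.9, 19.1]
opening: 0.0321
grasp_force: 30.0
```

>>> jog_arm:
  targets:
    - [[-4,0.7,0],0,-1]
    - [[-4,0.7,0],0,-1]
    - [[-4,0.7,0],0,-1]
    - [[-4,0.7,-0.5],0,-1]
    - [[-4,0.7,-1],0,-1]
    - [[-4,0.7,-1],0,-1]
    - [[0,0,0],0,-1]
    - [[0,0,0],0,-1]

```text
clock: 25.45
eef_pos: [0.5313, 0.0824, 0.0273]
orientation: [[-0.985, 0.171, 0.015], [0.171, 0.985, 0.001], [-0.015, 0.004, -1.0]]
ft_force: [9.1, -4.1, 26.2]
opening: 0.0324
grasp_force: 30.0
```

```bash
python3 tilt.py
```

```text
25.45 [0.5313 0.0824 0.0273] [ 9.1 -4.1 26.2] 0.0324 30.0
scene T [306.  237.5]
call [(0.42, array([295.9, 242. ]))]
call [(0.49, array([269.9, 239. ])), (0.48, array([302. , 236.6]))]
30 [297. 244. 309. 236.]
45 [298. 246. 308. 235.]
60 [300. 247. 308. 235.]
75 [303. 247. 307. 235.]
90 [306. 247. 306. 235.]
top T [291.8 196.8]
call []
call []
30 [288. 209. 293. 193.]
45 [289. 208. 293. 193.]
60 [290. 206. 292. 194.]
75 [290. 203. 292. 195.]
90 [291. 200. 292. 196.]
```

```bash
cat > fit.py <<'E'
from h import *
from scipy.optimize import differential_evolution
from scipy.ndimage import map_coordinates, gaussian_filter
a=grab('scene'); s=st(); T=np.array(s['eef_pos'])+[0,0,-.0045]
g=gaussian_filter(cv2.cvtColor(a['image'],cv2.COLOR_RGB2LAB)[...,0].astype(float),.6)
d=np.array([.985,-.172,0]);Z=np.array([0,0,1.]); P=np.linspace(0,2*np.pi,33)
def hull(x,r):
    t=np.radians(x[0]); ax=np.cos(t)*d+np.sin(t)*Z; n=-np.sin(t)*d+np.cos(t)*Z; m=np.cross(ax,n); C=T+x[1]*d+x[2]*Z
    pts=[C+l*ax+r*(np.cos(p)*n+np.sin(p)*m) for l in(-.033-(r-.0165),.027) for p in P]
    return proj(a,pts)
def cost(x):
    # near-left side line and bottom arc, inside brighter/different vs outside
    t=np.radians(x[0]); ax=np.cos(t)*d+np.sin(t)*Z
    R=np.array(a['orientation']); 
    def smp(r):
        q=hull(x,r); h=cv2.convexHull(q.astype(np.float32))[:,0]
        # resample
        h=np.vstack([h,h[:1]]); L=np.r_[0,np.cumsum(np.hypot(*np.diff(h,axis=0).T))]; u=np.linspace(0,L[-1],80,endpoint=False)
        return np.c_[np.interp(u,L,h[:,0]),np.interp(u,L,h[:,1])]
    q=smp(.0165); c=proj(a,[T+x[1]*d+x[2]*Z-.004*ax])[0]
    v=(q-c)/np.linalg.norm(q-c,axis=1)[:,None]
    axp=proj(a,[T+x[1]*d+x[2]*Z+.02*ax])[0]-c; axp/=np.linalg.norm(axp)
    # keep left side & bottom up to half: exclude top and right
    perp=np.array([axp[1],-axp[0]])  # left of axis
    keep=((v@perp>.2)|(v@axp<-.6))&(v@axp<.6)&(v@perp>-.35)
    i_=map_coordinates(g,(q-1.2*v)[keep][:,::-1].T,order=1);o=map_coordinates(g,(q+1.2*v)[keep][:,::-1].T,order=1)
    return -np.mean(np.clip(np.abs(i_-o),0,25))
for sd in(0,1):
    r=differential_evolution(cost,[(30,110),(-.022,.012),(-.008,.03)],seed=sd,maxiter=60,popsize=15); x=r.x
    t=np.radians(x[0]); b=x[1:]*1000-33*np.array([np.cos(t),np.sin(t)]); e=b+16.5*np.array([np.sin(t),-np.cos(t)])
    print(np.round(x*[1,1000,1000],1),round(r.fun,1),'low edge z',round(T[2]*1000+min(e[1],b[1]-16.5*abs(np.cos(t))),1),'base',np.round(b,1))
x0,y0=(proj(a,[T])[0]-[28,26]).astype(int);k=10
i=cv2.resize(a['image'][y0:y0+52,x0:x0+56],None,fx=k,fy=k,interpolation=cv2.INTER_CUBIC);i=cv2.convertScaleAbs(i,alpha=1.4,beta=10)
cv2.polylines(i,[cv2.convexHull(((hull(x,.0165)-[x0,y0]+.5)*k).astype(np.int32))],True,(0,255,0),1)
cv2.imwrite('pics/fit.png',i[...,::-1])
E
python3 fit.py
```

```text
25.8 [0.5313 0.0824 0.0273] [ 9.7 -4.  25.4] 0.0322 30.0
[86.1 12.   7.7] -21.1 low edge z -3.5 base [  9.8 -25.2]
[86.2 12.   7.7] -21.1 low edge z -3.5 base [  9.8 -25.2]
```

View pics/fit.png

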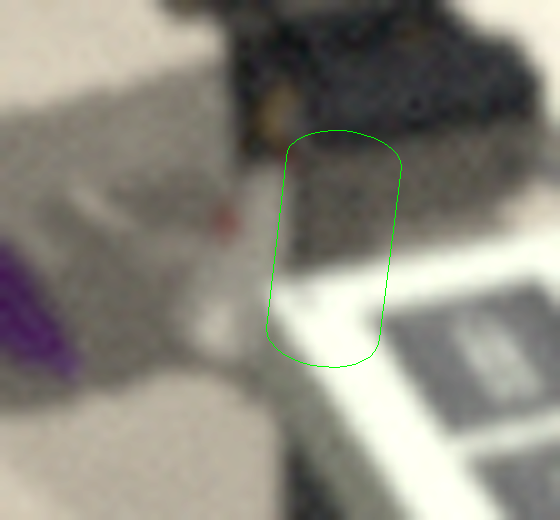

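The picture shows the bottle clearly steeper, about 75°: left edge from (185,325) to (213,220). That was my tenth picture, so from here I work from numbers only. Rolling it slightly further, unloading, then letting go.

>>> jog_arm:
  targets:
    - [[-4,0.7,0],0,-1]
    - [[-4,0.7,0],0,-1]
    - [[-4,0.7,0],0,-1]
    - [[0,0,0],0,-1]
    - [[0,0,1],0,-1]
    - [[0,0,1],0,-1]
    - [[0,0,0],0,-1]
    - [[0,0,0],0,-1]

```text
clock: 26.8
eef_pos: [0.5142, 0.0845, 0.0267]
orientation: [[-0.985, 0.172, 0.005], [0.172, 0.985, 0.001], [-0.005, 0.002, -1.0]]
ft_force: [2.5, -0.6, 9.1]
opening: 0.0324
grasp_force: 30.0
```

```bash
python3 tilt.py
```

```text
26.8 [0.5142 0.0845 0.0267] [ 2.5 -0.6  9.1] 0.0324 30.0
scene T [300.5 239. ]
call [(0.74, array([264. , 233.5])), (0.46, array([294.7, 242.8]))]
call []
30 [291. 246. 303. 237.]
45 [293. 247. 303. 237.]
60 [295. 248. 302. 236.]
75 [298. 248. 301. 236.]
90 [300. 248. 301. 236.]
top T [290.1 203.5]
call []
call []
30 [287. 216. 291. 200.]
45 [287. 214. 291. 200.]
60 [288. 212. 291. 201.]
75 [289. 209. 291. 202.]
90 [290. 206. 290. 203.]
```

>>> jog_arm:
  targets:
    - [[-4,0.7,-1.5],0,-1]
    - [[-4,0.7,0],0,-1]
    - [[-2,0.3,0],0,-1]
    - [[0,0,0],0,-1]
    - [[0,0,1],0,-1]
    - [[0,0,0.5],0,-1]
    - [[0,0,0],0,-1]
    - [[0,0,0],0,-1]

```text
clock: 28.1
eef_pos: [0.5041, 0.0861, 0.0265]
orientation: [[-0.985, 0.172, 0.005], [0.172, 0.985, 0.001], [-0.005, 0.002, -1.0]]
ft_force: [2.9, 0.0, 7.6]
opening: 0.0322
grasp_force: 30.0
```

```bash
python3 tilt.py | grep -v '^[3-9]'; python3 - <<'E'
from h import *
im=np.load('pics/scene.npy'); h=cv2.cvtColor(im,cv2.COLOR_RGB2LAB).astype(int)
s=sensors.sense(); a=grab('scene'); u,v=proj(a,[s['eef_pos']])[0].astype(int); print(u,v)
print('L'); print(h[v-12:v+16,u-22:u+14,0])
E
```

```text
28.1 [0.5041 0.0861 0.0265] [2.9 0.  7.6] 0.0322 30.0
scene T [297.2 239.8]
call [(0.84, array([269.8, 267.8])), (0.59, array([292.6, 246.8]))]
call [(0.68, array([271.7, 238.1])), (0.65, array([294.1, 241. ]))]
top T [289.  207.4]
call []
call []
297 238
L
[[ 91  88  90 ...  15  27  27]
 [ 89  93  91 ...  36  38  42]
 [ 91  90  90 ...  50  52  57]
 ...
 [ 73  80  81 ...  92 106 132]
 [ 87  94 102 ...  89  93 110]
 [107 113 121 ...  83  87  96]]
```

>>> jog_arm:
  targets:
    - [[0,0,0],0,-0.25]
    - [[0,0,0],0,-0.2]
    - [[0,0,0],0,-0.1]
    - [[0,0,0],0,0]
    - [[0,0,0],0,0.2]
    - [[0,0,0],0,0.4]
    - [[0,0,0],0,0.4]
    - [[0,0,0],0,0.4]

```text
clock: 29.45
eef_pos: [0.5015, 0.0857, 0.0252]
orientation: [[-0.985, 0.172, 0.0], [0.172, 0.985, 0.0], [-0.0, 0.0, -1.0]]
ft_force: [-0.1, -0.0, 0.1]
opening: 0.0647
grasp_force: 0.0
```

>>> jog_arm:
  targets:
    - [[0,0,20],0,0.4]
    - [[0,0,30],0,0.4]
    - [[0,0,40],0,0.4]
    - [[0,0,40],0,0.4]
    - [[0,40,20],0,0.4]
    - [[0,50,0],0,0.4]
    - [[0,50,0],0,0.4]
    - [[0,0,0],0,0.4]

```text
clock: 30.45
eef_pos: [0.5014, 0.2284, 0.1753]
orientation: [[-0.986, 0.169, 0.001], [0.169, 0.986, 0.001], [-0.001, 0.001, -1.0]]
ft_force: [0.2, -0.4, 0.4]
opening: 0.0647
grasp_force: 0.0
```

```bash
python3 - <<'E'
from h import *
st()
for c in('scene','top'):
    f=grab(c); 
    for fn in(tip_of,recognise): print(c,[(round(r['score'],2),np.round(r['centre'],1),np.round(onplane(f,r['centre'],0 if fn is tip_of else .04)[:2],3)) for r in fn(c,'bottle')])
    print(np.round(proj(f,[[.492,.088,0],[.492,.088,.03],[.492,.088,.06],[.492,.088,.086]]),1).tolist())
    h=cv2.cvtColor(f['image'],cv2.COLOR_RGB2HSV).astype(int); im=f['image'].astype(int)
    red=((im[...,0]-im[...,1]>45)&(im[...,0]-im[...,2]>45)).astype(np.uint8)
    n,l,s,ce=cv2.connectedComponentsWithStats(red)
    p=proj(f,[[.492,.088,.05]])[0]; print('red',[(s[i].tolist(),np.round(ce[i],1)) for i in range(1,n) if np.hypot(*(ce[i]-p))<50])
E
```

```text
30.45 [0.5014 0.2284 0.1753] [ 0.2 -0.4  0.4] 0.0647 0.0
scene [(0.84, array([268.2, 268. ]), array([0.386, 0.039])), (0.71, array([265.6, 230.8]), array([0.459, 0.198])), (0.65, array([347.7, 241.8]), array([0.644, 0.031])), (0.57, array([293.2, 322.2]), array([ 0.347, -0.162])), (0.5, array([291.5, 245.1]), array([0.492, 0.097]))]
scene [(0.83, array([256.2, 272.3]), array([ 0.33 , -0.004])), (0.75, array([291.8, 237.7]), array([0.483, 0.081])), (0.68, array([297.4, 330.8]), array([ 0.323, -0.22 ])), (0.48, array([271.5, 239. ]), array([0.43 , 0.103])), (0.22, array([346.5, 277.5]), array([ 0.518, -0.131]))]
[[293.1, 246.8], [293.3, 238.4], [293.4, 229.7], [293.6, 222.0]]
red [([289, 223, 5, 9, 34], array([291.1, 227.8]))]
top [(0.92, array([387.4, 291. ]), array([ 0.334, -0.175])), (0.7, array([286. , 220.7]), array([0.475, 0.089])), (0.57, array([311.8, 263.4]), array([0.378, 0.014]))]
top [(0.73, array([402.6, 295.7]), array([ 0.325, -0.201])), (0.62, array([287.5, 217.1]), array([0.476, 0.087])), (0.48, array([310.1, 269. ]), array([0.361, 0.019])), (0.46, array([285.3, 226.4]), array([0.453, 0.089]))]
[[287.4, 214.0], [287.7, 211.5], [287.9, 208.9], [288.1, 206.5]]
red [([284, 208, 7, 8, 43], array([287.3, 211.3]))]
```

```bash
python3 - <<'E'
from h import *
from scipy.optimize import least_squares
A=grab('scene');B=grab('top')
r=least_squares(lambda x:np.r_[proj(A,[x])[0]-[291.1,227.8],proj(B,[x])[0]-[287.3,211.3]],[.49,.09,.07]); print('nozzle',r.x,r.fun)
r2=least_squares(lambda x:np.r_[proj(A,[x])[0]-[291.5,245.1],(proj(B,[x])[0]-[286,220.7])],[.49,.09,.0]); print('base',r2.x,r2.fun)
r3=least_squares(lambda x:np.r_[proj(A,[x])[0]-[291.8,237.7],(proj(B,[x])[0]-[287.5,217.1])],[.49,.09,.0]); print('body',r3.x,r3.fun)
E
```

```text
nozzle [0.48444574 0.08859404 0.06872043] [-0.08637765  0.01877576  0.03637777 -0.06415882]
base [0.47788192 0.08730294 0.01001732] [-2.50893235  0.51930404  1.0813034  -1.92249305]
body [0.48015973 0.08535416 0.03710081] [-1.66852174  0.3533812   0.71287226 -1.26268803]
```

The bottle stands upright: nozzle triangulated at (0.484, 0.089, 0.069), and I had let go. Now I regrasp it near the top of the body.

>>> jog_arm:
  targets:
    - [[-6,-50,0],0,0.4]
    - [[-6,-50,0],0,0.4]
    - [[-5,-40,0],0,0.4]
    - [[0,0,-20],0,0.4]
    - [[0,0,-20],0,0.4]
    - [[0,0,0],0,0.4]
    - [[0,0,0],0,0.4]
    - [[0,0,0],0,0.4]

```text
clock: 31.85
eef_pos: [0.485, 0.0858, 0.136]
orientation: [[-0.985, 0.172, 0.001], [0.172, 0.985, 0.0], [-0.001, 0.0, -1.0]]
ft_force: [-0.8, 0.7, 0.1]
opening: 0.0647
grasp_force: 0.0
```

>>> jog_arm:
  targets:
    - [[0,0,-25],0,0.4]
    - [[0,0,-25],0,0.4]
    - [[0,0,-20],0,0.4]
    - [[0,0,-5],0,0.4]
    - [[0,0,0],0,0]
    - [[0,0,0],0,-1]
    - [[0,0,0],0,-1]
    - [[0,0,0],0,-1]

```text
clock: 32.85
eef_pos: [0.4849, 0.0858, 0.0607]
orientation: [[-0.985, 0.172, 0.001], [0.172, 0.985, 0.0], [-0.001, 0.0, -1.0]]
ft_force: [0.6, -0.6, 2.1]
opening: 0.0324
grasp_force: 29.7
```

>>> jog_arm:
  targets:
    - [[0,0,20],0,-1]
    - [[0,0,40],0,-1]
    - [[0,0,45],0,-1]
    - [[-2,-25,40],0,-1]
    - [[-4,-50,0],0,-1]
    - [[-5,-55,0],0,-1]
    - [[-5,-55,0],0,-1]
    - [[-4,-50,0],0,-1]

```text
clock: 33.85
eef_pos: [0.4639, -0.1511, 0.2054]
orientation: [[-0.985, 0.172, 0.0], [0.172, 0.985, -0.0], [-0.0, -0.0, -1.0]]
ft_force: [0.7, -0.7, -0.4]
opening: 0.032
grasp_force: 29.7
```

>>> jog_arm:
  targets:
    - [[-4,-40,0],0,-1]
    - [[-0.5,-14.5,0],0,-1]
    - [[0,0,0],0,-1]
    - [[0,0,0],0,-1]
    - [[0,0,0],0,-1]
    - [[0,0,0],0,-1]
    - [[0,0,0],0,-1]
    - [[0,0,0],0,-1]

```text
clock: 34.85
eef_pos: [0.46, -0.2037, 0.2052]
orientation: [[-0.985, 0.172, 0.0], [0.172, 0.985, -0.0], [-0.0, -0.0, -1.0]]
ft_force: [-0.6, 0.5, -1.8]
opening: 0.0321
grasp_force: 29.7
```

```bash
python3 - <<'E'
from h import *
s=st(); T=np.array(s['eef_pos'])
f=grab('scene'); 
for fn in(tip_of,recognise): print([(round(r['score'],2),np.round(r['centre'],1)) for r in fn('scene','bottle') if np.hypot(*(np.array(r['centre'])-proj(f,[T])[0]))<45])
print('expected base, T-35',np.round(proj(f,[T-[0,0,.0605],T-[0,0,.035]]),1).tolist(), 'per -10mm d at base',np.round(proj(f,[T-[.00985,-.00172,.0605]]),1))
E
```

```text
34.85 [ 0.46   -0.2037  0.2052] [-0.6  0.5 -1.8] 0.0321 29.7
[(0.81, array([350.6, 266. ]))]
[(0.5, array([347.6, 261.3]))]
expected base, T-35 [[348.9, 269.1], [349.9, 259.9]] per -10mm d at base [[344.7 270.1]]
```

>>> jog_arm:
  targets:
    - [[0,0,-10],0,-1]
    - [[0,0,-10],0,-1]
    - [[0,0,-3],0,-1]
    - [[0,0,-2],0,-1]
    - [[0,0,-2],0,-1]
    - [[0,0,-2],0,-1]
    - [[0,0,-2],0,-1]
    - [[0,0,0],0,-1]

```text
clock: 36.0
eef_pos: [0.46, -0.2039, 0.1741]
orientation: [[-0.985, 0.172, 0.0], [0.172, 0.985, -0.0], [-0.0, -0.0, -1.0]]
ft_force: [0.0, -0.4, 0.8]
opening: 0.0322
grasp_force: 29.7
```

>>> jog_arm:
  targets:
    - [[0,0,-4],0,-1]
    - [[0,0,-4],0,-1]
    - [[0,0,-4],0,-1]
    - [[0,0,-4],0,-1]
    - [[0,0,-4],0,-1]
    - [[0,0,-4],0,-1]
    - [[0,0,-4],0,-1]
    - [[0,0,-3],0,-1]

```text
clock: 37.0
eef_pos: [0.4599, -0.2038, 0.1429]
orientation: [[-0.985, 0.172, -0.0], [0.172, 0.985, 0.0], [0.0, 0.0, -1.0]]
ft_force: [-0.1, 0.4, 1.1]
opening: 0.0326
grasp_force: 29.7
```

>>> jog_arm:
  targets:
    - [[0,0,0],0,-0.2]
    - [[0,0,0],0,-0.1]
    - [[0,0,0],0,0.1]
    - [[0,0,0],0,0.3]
    - [[0,0,10],0,0.3]
    - [[0,0,20],0,0.3]
    - [[0,0,20],0,0.3]
    - [[0,0,10],0,0.3]

```text
clock: 38.0
eef_pos: [0.4605, -0.2041, 0.2048]
orientation: [[-0.985, 0.172, 0.002], [0.172, 0.985, -0.001], [-0.002, -0.0, -1.0]]
ft_force: [-0.8, 0.1, 0.2]
opening: 0.0601
grasp_force: 0.0
```

>>> jog_arm:
  targets:
    - [[0,0,2],0,-1]
    - [[0,0,0],0,-1]
    - [[0,0,0],0,-1]
    - [[0,0,0],0,-1]
    - [[0,0,0],0,-1]
    - [[0,0,0],0,-1]
    - [[0,0,0],0,-1]
    - [[0,0,0],0,-1]

```text
clock: 39.0
eef_pos: [0.46, -0.2038, 0.2052]
orientation: [[-0.985, 0.172, 0.0], [0.172, 0.985, -0.0], [-0.0, -0.0, -1.0]]
ft_force: [-0.2, -0.3, -1.0]
opening: 0.0004
grasp_force: 0.0
```

```bash
python3 - <<'E'
from h import *
s=st(); W=[.4604,-.2039]
for c in('scene','top'):
    f=grab(c); im=f['image'].astype(int)
    red=((im[...,0]-im[...,1]>40)&(im[...,0]-im[...,2]>40)).astype(np.uint8)
    n,l,q,ce=cv2.connectedComponentsWithStats(red); p=proj(f,[W+[.155],W+[.168],W+[.13]])
    print(c,np.round(p,1).tolist(),[(q[i].tolist(),np.round(ce[i],1)) for i in range(1,n) if np.hypot(*(ce[i]-p[0]))<25])
E
```

```text
39.0 [ 0.46   -0.2038  0.2052] [-0.2 -0.3 -1. ] 0.0004 0.0
scene [[349.5, 265.4], [350.0, 260.7], [348.5, 274.2]] [([348, 268, 8, 10, 51], array([351.9, 272.9]))]
top [[423.7, 230.9], [425.7, 229.9], [419.9, 232.7]] [([423, 233, 9, 5, 36], array([426.8, 235. ]))]
```

```bash
python3 - <<'E'
from h import *
from scipy.optimize import least_squares
A=grab('scene');B=grab('top')
r=least_squares(lambda x:np.r_[proj(A,[x])[0]-[351.9,272.9],proj(B,[x])[0]-[426.8,235]],[.46,-.2,.14]); print(r.x,r.fun)
for f,bx in((A,(340,262,362,284)),(B,(414,224,440,244))):
    im=f['image'].astype(int); x0,y0,x1,y1=bx
    for y in range(y0,y1): print(y,' '.join('%4d'%(im[y,x,0]-(im[y,x,1]+im[y,x,2])//2) for x in range(x0,x1)))
E
```

```text
[ 0.45658144 -0.21595608  0.14365423] [-0.97019355  0.28997025  0.52705173 -0.85864348]
262    1    0   -2   -1    0   -1   -2    0    3    4    5    5    4    3    0    1   -1   -1    1    0    3    2
263    2   -1   -1    1    0    0    0    0    2    4    5    5    5    4    3    2    2    3    2    2    2    3
264    4    0    1    1   -1    2    1    1   -1    1    3    4    5    5    3    4    3    3    3    5    4    2
265    4    3    1    2    1    0   -1    1    1    3    4    4    6    8    9    6    4    5    3    6    4    3
266    0    1    1    1    2    2    4    3    4    4    6    8   11   18   21   18   10    4    3    3    3    0
267    3    0    4    3    4    3    4    3    7    4    5   10   19   36   45   34   14    3    4    1    3    1
268    2    4    1    1    6    5    6    4    3    6   11   17   31   49   59   42   17    3   -1    1   -2    3
269    4    4    2    5    4    4    4    4    9   14   21   31   46   60   59   36   17    5    4    1    1    0
270    3    4    2    3    3    3    6    7   13   30   45   52   59   67   58   39   18    8    4  
[... 3475 characters left out ...]
    7    8    6   14   17   22
239   30   35   23   14   10   12   11   13   11   13   16   19   21   23   17   14   13    7    8    9    8    9    9   14   20   22
240   23   28   31   22   14   11   10   11   10   11   11   10   11    8    7    5    7    6    9    7    7    7   10   14   20   23
241   12   19   25   24   19   13   12   12    9    9    8    9    6    5    6    5    7    7    8    8   10    9   10   17   20   22
242    2   10   13   17   15   12   10    8    6    6    6    9    6    3    4    5    7    9    8    7    8    9   10   16   21   24
243    2    4    3    7    5    5    4    5    3    5    3    3    4    2    4    7    7    8    8    9    6   10   14   18   22   23
```

```bash
python3 - <<'E'
from h import *
from scipy.optimize import least_squares
A=grab('scene');B=grab('top')
for n,p,q in(('tip',(354.2,266.8),(432.3,235)),('mid',(352.2,272.5),(427,235.2)),('nbase',(350.5,277.5),(423,235))):
    r=least_squares(lambda x:np.r_[proj(A,[x])[0]-p,proj(B,[x])[0]-q],[.46,-.2,.14]); print(n,np.round(r.x,4),np.round(r.fun,1))
W=np.array([.4604,-.2039])
print(np.round(proj(A,[[*W,z] for z in(.121,.142,.168)]),1).tolist(),np.round(proj(B,[[*W,z] for z in(.121,.142,.168)]),1).tolist())
E
```

```text
tip [ 0.455  -0.2212  0.1647] [-1.5  0.5  0.8 -1.3]
mid [ 0.4564 -0.2162  0.1449] [-1.2  0.4  0.6 -1.1]
nbase [ 0.458  -0.2125  0.1276] [-0.6  0.2  0.4 -0.6]
[[348.1, 277.3], [349.0, 270.0], [350.0, 260.7]] [[418.6, 233.3], [421.7, 231.8], [425.7, 229.9]]
```

The bottle is held by the flaps but leans about 13° towards -y, tip near (0.455, -0.221, 0.165). That is within the port's play. I push its tip down with shut fingers offset towards it, then recentre.

>>> jog_arm:
  targets:
    - [[-2,-8,-10],0,-1]
    - [[0,0,-6],0,-1]
    - [[0,0,-4],0,-1]
    - [[0,0,-4],0,-1]
    - [[0,0,-4],0,-1]
    - [[0,0,-4],0,-1]
    - [[0,0,-3],0,-1]
    - [[0,0,0],0,-1]

```text
clock: 40.3
eef_pos: [0.4608, -0.2103, 0.1726]
orientation: [[-0.985, 0.173, 0.006], [0.173, 0.985, 0.002], [-0.005, 0.003, -1.0]]
ft_force: [3.4, 14.5, 19.8]
opening: 0.0003
grasp_force: 10.0
```

```bash
cat > red.py <<'E'
from h import *
s=st(); W=[.4604,-.2039]
for c in('scene','top'):
    f=grab(c); im=f['image'].astype(int)
    red=((im[...,0]-(im[...,1]+im[...,2])//2>30)).astype(np.uint8)
    n,l,q,ce=cv2.connectedComponentsWithStats(red); p=proj(f,[W+[.155],W+[.121]])
    print(c,np.round(p,1).tolist(),[(q[i].tolist(),np.round(ce[i],1)) for i in range(1,n) if np.hypot(*(ce[i]-p[0]))<20])
E
python3 red.py
```

```text
40.3 [ 0.4608 -0.2103  0.1726] [ 3.4 14.5 19.8] 0.0003 10.0
scene [[349.5, 265.4], [348.1, 277.3]] [([348, 271, 8, 11, 65], array([351.6, 276. ]))]
top [[423.7, 230.9], [418.6, 233.3]] [([411, 232, 1, 1, 1], array([411., 232.])), ([420, 232, 8, 6, 25], array([422.8, 235.4])), ([411, 234, 2, 6, 7], array([411.3, 236.7]))]
```

>>> jog_arm:
  targets:
    - [[0,0,-2],0,-1]
    - [[0,0,-3],0,-1]
    - [[0,0,-3],0,-1]
    - [[0,0,-2],0,-1]
    - [[0,0,0],0,-1]
    - [[0,0,0],0,-1]
    - [[0,0,0],0,-1]
    - [[0,0,0],0,-1]

```text
clock: 41.4
eef_pos: [0.4579, -0.2119, 0.1602]
orientation: [[-0.985, 0.172, -0.0], [0.172, 0.985, -0.0], [0.0, -0.0, -1.0]]
ft_force: [1.0, -0.4, 1.4]
opening: 0.0001
grasp_force: 0.0
```

```bash
python3 red.py
```

```text
41.4 [ 0.4579 -0.2119  0.1602] [ 1.  -0.4  1.4] 0.0001 0.0
scene [[349.5, 265.4], [348.1, 277.3]] [([346, 275, 8, 10, 64], array([349.2, 279.7]))]
top [[423.7, 230.9], [418.6, 233.3]] [([416, 232, 7, 7, 33], array([418.7, 235.5]))]
```

```bash
cat > tri.py <<'E'
from h import *
from scipy.optimize import least_squares
st(); A=grab('scene');B=grab('top'); W=[.4604,-.2039]
def ends(f):
    im=f['image'].astype(int); w=im[...,0]-(im[...,1]+im[...,2])//2
    n,l,q,ce=cv2.connectedComponentsWithStats((w>22).astype(np.uint8)); p=proj(f,[W+[.135]])[0]
    k=min((i for i in range(1,n) if q[i,4]>15 ),key=lambda i:np.hypot(*(ce[i]-p))); ys,xs=np.where(l==k); P=np.c_[xs,ys].astype(float); ww=w[ys,xs]
    m=np.average(P,axis=0,weights=ww); _,_,v=np.linalg.svd(P-m); v=v[0]; t=(P-m)@v
    return q[k].tolist(),m,v
a=ends(A);b=ends(B);print(a,b)
r=least_squares(lambda x:np.r_[proj(A,[x])[0]-a[1],proj(B,[x])[0]-b[1]],[.46,-.2,.14]);print('mid',np.round(r.x,4),np.round(r.fun,1))
print([np.round(proj(f,[W+[z] for z in(.105,.121,.14,.16)]),1).tolist() for f in(A,B)])
E
python3 tri.py
```

```text
41.5 [ 0.4579 -0.2119  0.1602] [-0.1  0.2 -0.1] 0.0004 0.0
([345, 275, 9, 10, 75], array([349.15266536, 279.70248395]), array([-0.36951217,  0.92922589])) ([415, 232, 8, 8, 43], array([418.41141626, 235.3823371 ]), array([0.64049112, 0.76796557]))
mid [ 0.459  -0.2065  0.1159] [-1.   0.3  0.6 -0.9]
[[[347.5, 282.8], [348.1, 277.3], [348.9, 270.7], [349.7, 263.6]], [[416.3, 234.4], [418.6, 233.3], [421.4, 232.0], [424.4, 230.5]]]
```

It dropped about 29 mm and is now nearly centred, nozzle near y = -0.2065. Recentring and pushing on down.

>>> jog_arm:
  targets:
    - [[2,6,0],0,-1]
    - [[0,0,-4],0,-1]
    - [[0,0,-4],0,-1]
    - [[0,0,-4],0,-1]
    - [[0,0,-4],0,-1]
    - [[0,0,-3],0,-1]
    - [[0,0,0],0,-1]
    - [[0,0,0],0,-1]

```text
clock: 42.6
eef_pos: [0.46, -0.2059, 0.1412]
orientation: [[-0.985, 0.172, 0.0], [0.172, 0.985, -0.0], [-0.0, -0.0, -1.0]]
ft_force: [0.4, 0.1, 0.3]
opening: 0.0003
grasp_force: 0.0
```

```bash
python3 tri.py
```

```text
42.6 [ 0.46   -0.2059  0.1412] [0.4 0.1 0.3] 0.0003 0.0
([377, 362, 11, 8, 41], array([382.1671415 , 365.50522317]), array([-0.86498656,  0.50179503])) ([417, 209, 15, 7, 51], array([423.80889145, 211.8573903 ]), array([0.94563484, 0.32523031]))
mid [ 0.5554 -0.2875 -0.144 ] [ 6.6 -2.  -4.1  6.6]
[[[347.5, 282.8], [348.1, 277.3], [348.9, 270.7], [349.7, 263.6]], [[416.3, 234.4], [418.6, 233.3], [421.4, 232.0], [424.4, 230.5]]]
```

>>> jog_arm:
  targets:
    - [[0,1.5,-4],0,-1]
    - [[0,0,-4],0,-1]
    - [[0,0,-4],0,-1]
    - [[0,0,-4],0,-1]
    - [[0,0,-4],0,-1]
    - [[0,0,-4],0,-1]
    - [[0,0,-3],0,-1]
    - [[0,0,0],0,-1]

```text
clock: 43.7
eef_pos: [0.4597, -0.2042, 0.1138]
orientation: [[-0.985, 0.172, -0.001], [0.172, 0.985, 0.0], [0.001, 0.0, -1.0]]
ft_force: [-0.1, 0.6, -1.3]
opening: 0.0005
grasp_force: 1.3
```

>>> jog_arm:
  targets:
    - [[0,0,-1],0,-1]
    - [[0,0,-1],0,-1]
    - [[0,0,-1],0,-1]
    - [[0,0,-1],0,-1]
    - [[0,0,0],0,-1]
    - [[0,0,0],0,-1]
    - [[0,0,0],0,-1]
    - [[0,0,0],0,-1]

```text
clock: 44.7
eef_pos: [0.4609, -0.2046, 0.1118]
orientation: [[-0.985, 0.172, 0.002], [0.172, 0.985, -0.001], [-0.002, -0.0, -1.0]]
ft_force: [-3.6, 1.8, 18.4]
opening: 0.0008
grasp_force: 10.5
```

The stop is at the same height as in the taken wells, so the bottle is on the floor. Retreating and checking.

>>> jog_arm:
  targets:
    - [[0,0,10],0,-1]
    - [[0,0,25],0,-1]
    - [[0,0,50],0,-1]
    - [[0,0,50],0,-1]
    - [[0,60,0],0,-1]
    - [[0,60,0],0,-1]
    - [[0,60,0],0,-1]
    - [[0,0,0],0,-1]

```text
clock: 45.7
eef_pos: [0.4596, -0.021, 0.2455]
orientation: [[-0.986, 0.167, 0.0], [0.167, 0.986, 0.001], [-0.0, 0.001, -1.0]]
ft_force: [1.4, 0.3, -0.4]
opening: 0.0005
grasp_force: 0.0
```

```bash
python3 red.py; python3 - <<'E'
from h import *
zs={'bottle':.0165,'timer':.01,'tape_roll':.023,'marker':.008}
for c in('scene','top'):
    f=grab(c)
    for t in zs: print(c,t,[(round(r['score'],2),np.round(onplane(f,r['centre'],zs[t])[:2],3)) for r in recognise(c,t) if r['score']>.3])
    off=np.array([[.4811,-.0857],[.4707,-.1448],[.4604,-.2039],[.5362,-.0953],[.5259,-.1544],[.5155,-.2135]])
    print('port grey',[int(f['image'][int(round(v))-2:int(round(v))+3,int(round(u))-2:int(round(u))+3].mean()) for u,v in proj(f,np.c_[off,[.121]*6])])
E
```

```text
45.7 [ 0.4596 -0.021   0.2455] [ 1.4  0.3 -0.4] 0.0005 0.0
scene [[349.5, 265.4], [348.1, 277.3]] []
top [[423.7, 230.9], [418.6, 233.3]] []
scene bottle [(0.83, array([ 0.334, -0.204])), (0.79, array([0.445, 0.128])), (0.79, array([0.34, 0.02]))]
scene timer [(0.77, array([0.591, 0.164]))]
scene tape_roll [(0.69, array([0.606, 0.368])), (0.63, array([ 0.518, -0.115])), (0.49, array([0.475, 0.33 ]))]
scene marker [(0.63, array([0.502, 0.36 ]))]
port grey [110, 120, 120, 118, 116, 116]
top bottle [(0.61, array([0.454, 0.129])), (0.57, array([0.343, 0.027]))]
top timer [(0.98, array([0.588, 0.162]))]
top tape_roll [(0.87, array([0.614, 0.387])), (0.65, array([ 0.462, -0.179]))]
top marker [(0.68, array([0.473, 0.346])), (0.46, array([0.612, 0.389]))]
port grey [15, 27, 146, 83, 31, 58]
```

The bottle is out of sight below the shut flaps of well 3, only the look-alikes show on the worktop, and the other things are where they were.

```bash
python3 -c "
from h import *
print(sign_off())"
```

```text
the job is handed in; nothing more can be done
None
```

I stood the bottle up on the worktop, let go of it, took it again and pushed it base first into well 3, the free one. It stopped at the same depth as the bottles in the taken wells, with the flaps shut above it, and I handed the job in after about 46 of the 72 s; no verdict came back.

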